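# Set the crimp height by counting clicks

### The job

Set the crimp height on the wire-terminal applicator: press its top knob down gently, just until it grips the dial beneath, wind the dial anticlockwise (seen from above) all the way back to its stop, then turn it clockwise exactly five clicks. Never lean hard on the knob, let it spring back up when you finish, and leave the things lying around it alone.

Things in the scene. Friction and masses are not known exactly. Their poses are not given: they have to be found in the camera images.
- applicator: Fixed crimp applicator: steel bed plate 150 x 120 x 12 mm, grey column, on top a round grey dial head 108 mm across, covered by a clear 3 mm guard with a 48 mm hole, its top 109 mm above the bench. Origin: centre of the bed plate's underside, on the bench; z up is the axis of dial and knob; the anvil is on its -x side.
- knob: Round black fluted knob, 40 mm across, upright in the guard's hole on the applicator's axis. Origin 108 mm above the bench at rest, top 47 mm higher. Sprung: goes down up to 16 mm (1 N plus 0.25 N per mm), rises when released. At rest it turns freely; pushed down 0.8 to 7.2 mm (differs from unit to unit, hidden: feel for it) its rubber feet meet the dial's pad and the force climbs 9 N per mm.
- knob_top (a point): Centre of the knob's flat top, z up; moves with the knob; 155 mm above the bench at rest. The feet (on a 17.5 mm radius) drive the dial by friction: they carry it over its clicks from about 6 N on the pad (about 9 N on the knob in all), slip below that and at the stops; more than 16 N on the pad spoils it.
- dial (a joint): Angle of the aluminium dial (82 mm disc under the guard), rad: 0 = first click position, at the anticlockwise stop (hard stop at -0.06); grows clockwise seen from above. Sprung clicks every 0.2618 (15 degrees), 0 to 10; each takes about 0.05 N m, past half-way it drops into the next. Its black line points along applicator +x at 0; marks on the guard show clicks, long ones at 0, 5, 10.
- screwdriver: Bystander: loose screwdriver, 170 mm, green handle, lying beside the applicator. Leave it alone.
- flux_bottle: Bystander: loose white bottle with red cap, 44 mm across, 100 mm tall, standing. Origin under its centre. Leave it alone.
- parts_bin: Bystander: loose open blue bin, 100 x 75 x 45 mm. Origin under its centre. Leave it alone.
Not all that is in view belongs to the job. Of the things that look like the applicator, the smallest one is meant.

How it is judged (in metres and radians):
On the way, in this order (a step that is already met when the one before it is completed fails the run):
1. the dial is wound back to its anticlockwise stop (first click position) (value of joint dial below 0.08 rad), for 0.2 s.
2. the dial stands at the fifth click from the stop (value of joint dial between 1.219 and 1.399 rad), for 0.3 s.
At the end, for the whole second after the job is handed in: The dial rests at the fifth click from the stop (1.309 rad, within 0.09 rad) and the knob has sprung back up to within 2 mm of its rest height (all of step 2 and velocity of joint dial between -0.05 and 0.05 rad/s and z of knob in the frame of applicator above 0.106 m); the robot touches nothing.
It fails at once if the knob is pressed onto the dial's pad with more than 16 N (contact force between knob and applicator above 16 N).
It fails at once if the screwdriver is shifted by more than 30 mm (distance of screwdriver from where it was at the start of the episode above 0.03 m).
It fails at once if the bottle is shifted by more than 30 mm (distance of flux_bottle from where it was at the start of the episode above 0.03 m).
It fails at once if the bin is shifted by more than 30 mm (distance of parts_bin from where it was at the start of the episode above 0.03 m).
It also fails if it takes over 58 s, if anything falls off the work surface, if the arm or the gripper's body presses on something with over 40 N, if the wrist force passes 120 N, or if a joint passes its speed limit or range.

### The arm

A 6-joint arm with a two-finger parallel gripper is mounted at the origin on the work surface. World frame = base frame: x ahead of the robot, y to its left, z up, the work surface at z = 0. Lengths are in mm, angles in rad, forces in N, time in s.
With the tool pointing down it reaches from about 300 to 1000 mm from the base axis. Payload 5.1 kg.
Tool frame: the origin (TCP) lies on the mounting face of the last link; the fingertips stand robot.tips_ahead ahead of it and the grasp point (between the pads) lies 171 mm ahead of it (robot.tips_ahead is the distance from the TCP to the fingertips, in mm); z points along the fingers, y is the line along which they close (so a half turn about z gives the same grasp; the last joint's range is limited). The gripper opens to 95 mm and grips with 3 to 60 N. Pads are 20 mm wide; open, the fingers measure 119 mm over their backs; the gripper's body (75 mm by 180 mm) begins 59 mm behind the grasp point.
Start: joints at [1.094, 0.124, 1.65, -0, 1.367, -0.083], TCP at [249.425, 600.228, 404.756] pointing down, gripper open.
Joint ranges: [-2.61, 2.61], [-1.02, 2.33], [0.03, 2.71], [-1.35, 4.49], [0.32, 2.68], [-2.91, 2.91]. Speed limits (rad/s): [2.57, 2.57, 3.14, 3.14, 3.14, 3.14].

### API

Orientations are given as a rotation vector (axis times angle).
In Python, from station import robot gives the robot as it stands. The module is installed in compiled form; this text tells all that it offers.
- The arm moves only by the shell command python3 -m inch 'ROWS' [FORCE]. ROWS is JSON, a list of rows, each an object of numbers: "dx", "dy", "dz": the shift along the tool's x, y, z in mm; "roll": the turn about the tool's z in degrees; "fingers": the finger opening in mm, from 0 to 95.1. A call has 1 to 10 rows; each row shifts and turns the commanded pose from where the row before left it, along the tool's axes as they then stand; what a row does not reach is not made up. A row lasts 1/10 s, in which the tool goes at most 50 mm and 8.59 degrees, less where a joint would pass 70% of its speed; a pose out of reach is approached as far as the arm can. A call is refused whole if a number of a shift passes 50 or a number of a turn 8.59, either way. A call with a gripper value outside its range is refused whole. The fingers move at their own pace and stop on an object; FORCE is the grip in N (left out, the last holds). Time passes only in rows, so rows that do not move let the fingers close. It gives the time, the measured TCP pose, the force, the opening and the grip force at its end, in the units of the state.
- robot.observe(): the state, without advancing time (a new reading comes with each control period).
- robot.capture(name): name is "scene" or "top"; returns a dict with "color" (400x640x3 uint8, red, green, blue), "fov_y" (degrees; the focal length in pixels is half the picture's height over the tangent of half this angle, whatever the lens; pixels are square), "cx", "cy" (the principal point, pixels), "D" ([k1, k2, p1, p2, k3] as OpenCV has them; the pictures are not rectified), "eye" and "rotation" of the camera in the world. Camera axes: x right, y down, z forward; pixel columns grow to the right and rows downward; lengths in mm; the calibration is good to about 2 mm. A picture is of the moment at which its call begins. There is no depth.
- robot.close_job(): hands the job in; it is judged then, once.
The state is a dict: "t": time; "joint_pos": joint angles; "joint_velocities": joint speeds; "joint_efforts": joint torques, N m; "tool_pos": TCP position; "orientation": TCP orientation; "contact_force": force on the tool from outside, world axes, zero at the start; "moment": the same for the moment, N m; "grip_width": opening from 0.0 (shut) to 1.0 (fully open); "gripper_force": force on a finger pad.
Only numpy, scipy, OpenCV 4.12 (cv2) and the standard library are available. Lean on these libraries where they do the work, as an engineer would, in place of code of your own. Each camera call takes 0.05 s, during which the arm holds its last target. There are 200 camera calls.

## Working session

There is one attempt and no reset: what is moved stays moved. The work goes in short steps, Python scripts to look and compute and a shell command to move; the robot and the scene stay as the last step left them, time stands still between calls to the robot, and variables do not carry over. Pictures are saved under pics/ and viewed, at most 10 in all, crops included, and the job is handed in when it is done.

```bash
mkdir -p pics
cat > h.py <<'E'
import numpy as np, cv2
from station import robot
def cap(n):
    c=robot.capture(n); h=c["color"].shape[0]
    f=h/2/np.tan(np.radians(c["fov_y"])/2)
    c["K"]=np.array([[f,0,c["cx"]],[0,f,c["cy"]],[0,0,1]]); c["D"]=np.array(c["D"],float)
    c["R"]=np.array(c["rotation"]).reshape(3,3); c["eye"]=np.array(c["eye"]); return c
def ray(c,uv):
    p=cv2.undistortPoints(np.array(uv,float).reshape(-1,1,2),c["K"],c["D"]).reshape(-1,2)
    return np.c_[p,np.ones(len(p))]@c["R"].T
def onz(c,uv,z):
    d=ray(c,uv); return c["eye"]+d*((z-c["eye"][2])/d[:,2])[:,None]
def proj(c,P):
    R=c["R"].T; return cv2.projectPoints(np.array(P,float).reshape(-1,1,3),cv2.Rodrigues(R)[0],-R@c["eye"],c["K"],c["D"])[0].reshape(-1,2)
def save(n,im): cv2.imwrite("pics/"+n+".png",cv2.cvtColor(im,cv2.COLOR_RGB2BGR))
E
python3 - <<'E'
from h import *
for n in("scene","top"):
    c=cap(n); save(n+"0",c["color"]); print(n,c["eye"],c["R"].round(2).tolist(),c["K"][0,0],c["cx"],c["cy"],c["D"])
print(robot.observe(), robot.tips_ahead)
E
```

```text
Traceback (most recent call last):
  File "h.py", line 7, in cap
    c["R"]=np.array(c["rotation"]).reshape(3,3); c["eye"]=np.array(c["eye"]); return c
           ~~~~~~~~~~~~~~~~~~~~~~~~~~~~~~~^^^^^
ValueError: cannot reshape array of size 3 into shape (3,3)
```

Rotation is a rotation vector.

```bash
sed -i 's/np.array(c\["rotation"\]).reshape(3,3)/cv2.Rodrigues(np.array(c["rotation"],float))[0]/' h.py
python3 - <<'E'
from h import *
for n in("scene","top"):
    c=cap(n); save(n+"0",c["color"]); print(n,c["eye"],c["R"].round(2).tolist(),c["K"][0,0],c["cx"],c["cy"],c["D"])
print(robot.observe(), robot.tips_ahead)
E
```

```text
scene [ 355.894967   -770.54238594  859.21029594] [[0.96, -0.21, 0.18], [-0.28, -0.7, 0.66], [-0.01, -0.68, -0.73]] 373.0472266886992 318.6255666147312 195.43885350261652 [9.45218127e-05 0.00000000e+00 0.00000000e+00 0.00000000e+00
 0.00000000e+00]
top [ 296.31177478  -60.83551584 1667.56953584] [[-0.01, -0.99, 0.16], [-1.0, 0.01, -0.0], [0.0, -0.16, -0.99]] 518.8054724328605 320.31951403914815 205.22985134207434 [-0.03565283  0.          0.          0.          0.        ]
{'t': 0.15, 'joint_pos': array([ 1.09441978e+00,  1.24342483e-01,  1.65134982e+00,  5.96986317e-07,
        1.36748251e+00, -8.25836359e-02]), 'joint_velocities': array([-0.00140098, -0.00167435, -0.0040051 ,  0.00146494, -0.00080926,
       -0.00045072]), 'joint_efforts': array([ 8.80709322e-04, -4.18190539e+01, -3.60471725e+01,  7.75772939e-02,
        4.68738447e-02, -8.29588498e-05]), 'tool_pos': array([249.33000782, 600.07184497, 403.78367553]), 'orientation': array([-6.14493918e-01, -3.08046268e+00,  2.38823257e-03]), 'contact_force': array([0.42964465, 0.45655781, 0.24821167]), 'moment': array([0.03101618, 0.04787989, 0.03560637]), 'gripper_force': 0.0, 'grip_width': 1.0002502640663842} 190.1
```

View pics/scene0.png

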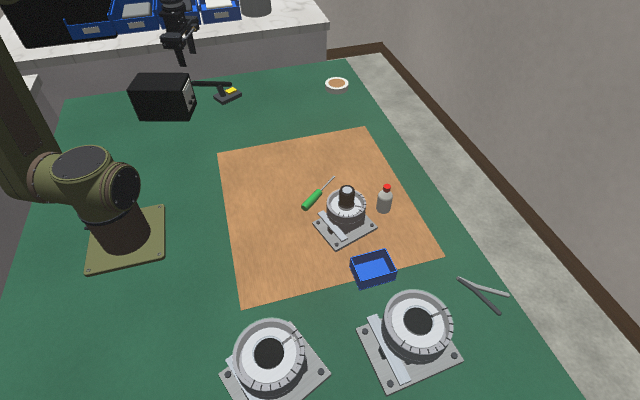

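View pics/top0.png

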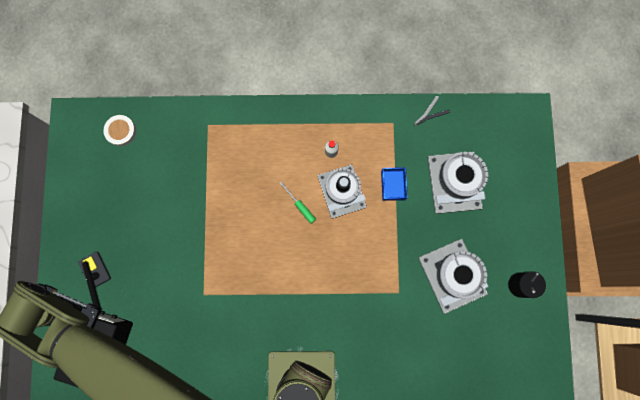

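Three candidates (top view): A at (343,188), B at (463,175) and C at (462,276). A is clearly the smallest, and it's the only one with a tall knob, so A fits. I'll confirm that in a crop and measure it.

Run:
```python
from h import *
t=cap("top"); s=cap("scene")
a=cv2.resize(t["color"][155:225,305:375],(560,560),interpolation=cv2.INTER_CUBIC)[:, :400]
a=cv2.resize(t["color"][160:220,310:375],(390,360),interpolation=cv2.INTER_CUBIC)
b=cv2.resize(s["color"][175:255,305:395],(405,360),interpolation=cv2.INTER_CUBIC)
save("crop",np.hstack([a,b]))
for n,c,(x0,x1,y0,y1) in(("top",t,(325,362,168,208)),("scene",s,(325,370,178,220))):
    g=c["color"][y0:y1,x0:x1].max(2); m=(g<75).astype(np.uint8)
    k,l,st,ce=cv2.connectedComponentsWithStats(m)
    for i in range(1,k):
        if st[i,4]>8: print(n,st[i].tolist(),ce[i]+[x0,y0], onz(c,[ce[i]+[x0,y0]],155).round(1))
for z,uv in((155,(343,185)),(109,(343,188)),(12,(342,191))): print(z,onz(t,[uv],z).round(1))
hsv=cv2.cvtColor(t["color"],cv2.COLOR_RGB2HSV)
```

```text
top [11, 8, 14, 16, 99] [342.38383838 185.62626263] [[ 593.  -129.9  155. ]]
top [3, 28, 19, 8, 19] [337.         201.15789474] [[ 546.4 -113.3  155. ]]
scene [14, 7, 16, 23, 241] [346.26970954 198.45228216] [[ 597.  -164.8  155. ]]
scene [2, 30, 38, 12, 137] [346.20437956 216.34306569] [[ 577.5 -221.4  155. ]]
155 [[ 594.9 -131.8  155. ]]
109 [[ 594.6 -133.8  109. ]]
12 [[ 603.3 -134.9   12. ]]
```

View pics/crop.png

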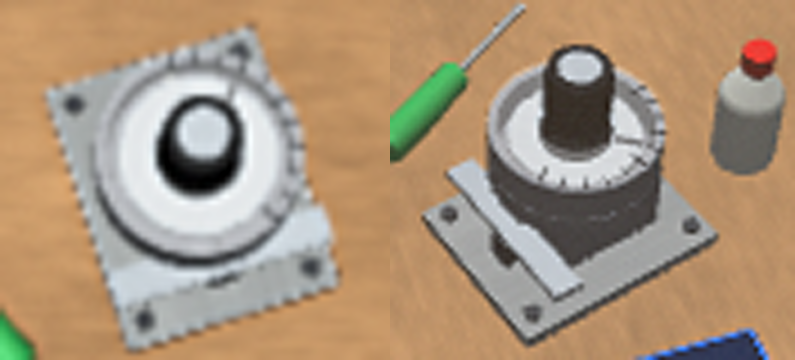

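The crop confirms A: anvil bar, dial head under the guard, black knob with a light cap at about top (343.8,182.2) and scene (347,190). The dial line sits about 3 clicks clockwise of +x. Next I'll locate the cap, axis and bystanders.

Run:
```python
from h import *
t=cap("top"); s=cap("scene")
def cap_c(c,u,v):
    x0,y0=u-9,v-9; p=c["color"][y0:y0+19,x0:x0+19].min(2)
    m=(p>110).astype(np.uint8); k,l,st,ce=cv2.connectedComponentsWithStats(m,connectivity=4)
    i=l[9,9]; print(st[i].tolist()); w=(l==i)
    return ce[i]+[x0,y0]
a=cap_c(t,344,182); b=cap_c(s,347,190)
print(a,b,onz(t,[a],155).round(1),onz(s,[b],155).round(1))
d1,d2=ray(t,[a])[0],ray(s,[b])[0]
k=np.linalg.lstsq(np.c_[d1,-d2],s["eye"]-t["eye"],rcond=None)[0]
print("tri",(t["eye"]+k[0]*d1).round(1),(s["eye"]+k[1]*d2).round(1))
# bed-plate corners from crop (6x) at z=12
cr=np.array([[50,92],[255,27],[340,285],[132,348]])/6+[310,160]-0.4
P=onz(t,cr,12); print(P.round(1).tolist(),P.mean(0).round(1),[round(np.linalg.norm(P[i]-P[i-1])) for i in range(4)])
h=cv2.cvtColor(t["color"],cv2.COLOR_RGB2HSV)
# line & marks directions about axis
ln=onz(t,(np.array([[235,92],[172,60]])/6+[310,160]-0.4),108); print("line,mark0 pts",ln.round(1))
```

```text
[4, 5, 10, 9, 65]
[4, 5, 10, 8, 61]
[343.43076923 181.63076923] [346.55737705 189.45901639] [[ 605.1 -133.2  155. ]] [[ 608.1 -134.6  155. ]]
tri [ 605.4 -133.3  153.4] [ 608.5 -133.8  154.1]
[[657.3, -57.3, 12.0], [692.5, -169.4, 12.0], [549.7, -212.5, 12.0], [516.6, -100.1, 12.0]] [ 604.  -134.8   12. ] [147, 118, 149, 117]
line,mark0 pts [[ 635.5 -152.2  108. ]
 [ 652.5 -120.2  108. ]]
```

```bash
cat > d.py <<'E'
from h import *
o=robot.observe(); R=cv2.Rodrigues(o["orientation"])[0]; p=o["tool_pos"]
def delta(tx,ty,tz): return (R.T@(np.array([tx,ty,tz])-p)).round(1)
print("t",round(o["t"],2),"p",p.round(1),"zaxis",R[:,2].round(4),"yaw_x",np.degrees(np.arctan2(R[1,0],R[0,0])).round(1),"j6",o["joint_pos"][5].round(2),"F",o["contact_force"].round(2),"M",o["moment"].round(3),"grip",round(o["gripper_force"],1),round(o["grip_width"]*95.1,1))
E
python3 - <<'E'
from d import *
print(delta(605.5,-134,404))
E
```

```text
t 0.35 p [249.4 600.2 404.5] zaxis [-2.e-04 -4.e-04 -1.e+00] yaw_x 157.4 j6 -0.08 F [-0.08 -0.2   0.07] M [ 0.041  0.046 -0.026] grip 0.0 95.0
[-610.5 -541.3    0.7]
```

```bash
python3 -m inch '[{"dx":-30,"dy":-27},{"dx":-30,"dy":-27},{"dx":-30,"dy":-27},{"dx":-30,"dy":-27},{"dx":-30,"dy":-27},{"dx":-30,"dy":-27},{"dx":-30,"dy":-27},{"dx":-30,"dy":-27},{"dx":-30,"dy":-27},{"dx":-30,"dy":-27}]' 30
python3 -m inch '[{"dx":-30,"dy":-27},{"dx":-30,"dy":-27},{"dx":-30,"dy":-27},{"dx":-30,"dy":-27},{"dx":-30,"dy":-27},{"dx":-30,"dy":-27},{"dx":-30,"dy":-27},{"dx":-30,"dy":-27},{"dx":-30,"dy":-27},{"dx":-30,"dy":-27}]'
python3 -m inch '[{"roll":8},{"roll":8},{"roll":8},{"roll":8},{"roll":8},{"roll":8},{"roll":8},{"roll":8},{"roll":8},{}]'
python3 -c "
from d import *
print(delta(605.5,-134,330))"
```

```text
t 0.35 p [249.4 600.2 404.5] zaxis [-2.e-04 -4.e-04 -1.e+00] yaw_x 157.4 j6 -0.08 F [-0.08 -0.2   0.07] M [ 0.041  0.046 -0.026] grip 0.0 95.0
[-610.6 -541.3   74.7]invalid input
invalid input
invalid input
```

```bash
python3 -m inch '[{"dx":-30,"dy":-27,"dz":0,"roll":0,"fingers":95}]' 30; echo; python3 -m inch '[{"dx":-30,"dy":-27,"dz":0,"roll":0}]'
```

```text
t: 0.45
tool_pos: [265.7, 565.4, 404.4]
orientation: [-0.609, -3.081, -0.001]
contact_force: [1.3, 0.8, 0.2]
grip_width: 1.001
gripper_force: 0.0
invalid input
```

Every row needs all five keys.

```bash
python3 -m inch '[{"dx":-30,"dy":-27,"dz":0,"roll":0,"fingers":95},{"dx":-30,"dy":-27,"dz":0,"roll":0,"fingers":95},{"dx":-30,"dy":-27,"dz":0,"roll":0,"fingers":95},{"dx":-30,"dy":-27,"dz":0,"roll":0,"fingers":95},{"dx":-30,"dy":-27,"dz":0,"roll":0,"fingers":95},{"dx":-30,"dy":-27,"dz":0,"roll":0,"fingers":95},{"dx":-30,"dy":-27,"dz":0,"roll":0,"fingers":95},{"dx":-30,"dy":-27,"dz":0,"roll":0,"fingers":95},{"dx":-30,"dy":-27,"dz":0,"roll":0,"fingers":95}]' >/dev/null
python3 -m inch '[{"dx":-30,"dy":-27,"dz":0,"roll":0,"fingers":95},{"dx":-30,"dy":-27,"dz":0,"roll":0,"fingers":95},{"dx":-30,"dy":-27,"dz":0,"roll":0,"fingers":95},{"dx":-30,"dy":-27,"dz":0,"roll":0,"fingers":95},{"dx":-30,"dy":-27,"dz":0,"roll":0,"fingers":95},{"dx":-30,"dy":-27,"dz":0,"roll":0,"fingers":95},{"dx":-30,"dy":-27,"dz":0,"roll":0,"fingers":95},{"dx":-30,"dy":-27,"dz":0,"roll":0,"fingers":95},{"dx":-30,"dy":-27,"dz":0,"roll":0,"fingers":95},{"dx":-10,"dy":0,"dz":0,"roll":0,"fingers":95}]' >/dev/null
python3 -m inch '[{"dx":0,"dy":0,"dz":0,"roll":8,"fingers":95},{"dx":0,"dy":0,"dz":0,"roll":8,"fingers":95},{"dx":0,"dy":0,"dz":0,"roll":8,"fingers":95},{"dx":0,"dy":0,"dz":0,"roll":8,"fingers":95},{"dx":0,"dy":0,"dz":0,"roll":8,"fingers":95},{"dx":0,"dy":0,"dz":0,"roll":8,"fingers":95},{"dx":0,"dy":0,"dz":0,"roll":8,"fingers":95},{"dx":0,"dy":0,"dz":0,"roll":8,"fingers":95},{"dx":0,"dy":0,"dz":0,"roll":8,"fingers":95},{"dx":0,"dy":0,"dz":0,"roll":0,"fingers":95}]' >/dev/null
python3 -c "
from d import *
print(delta(605.5,-134,325))"
```

```text
t 3.35 p [588.1 -95.3 404.8] zaxis [-1.e-04  3.e-04 -1.e+00] yaw_x 85.5 j6 -0.17 F [-0.42  0.13  0.27] M [-0.1    0.09  -0.023] grip 0.0 95.0
[-37.3  20.3  79.8]
```

```bash
python3 -m inch '[{"dx":-37,"dy":20,"dz":0,"roll":0,"fingers":95},{"dx":0,"dy":0,"dz":0,"roll":0,"fingers":95},{"dx":0,"dy":0,"dz":0,"roll":0,"fingers":95}]' >/dev/null
python3 - <<'E'
from d import *
print(delta(605.5,-134,316))
for n in("top","scene"):
    c=cap(n); P=[605.5,-134,155]; u,v=proj(c,[P])[0].round().astype(int)
    save(n+"1",cv2.resize(c["color"][v-50:v+50,u-50:u+50],(400,400),interpolation=cv2.INTER_CUBIC))
im=np.hstack([cv2.imread("pics/top1.png"),cv2.imread("pics/scene1.png")]); cv2.imwrite("pics/above.png",im)
E
```

```text
t 3.65 p [ 605.3 -134.6  404.5] zaxis [-6.e-04  6.e-04 -1.e+00] yaw_x 85.5 j6 -0.23 F [-0.3   0.55 -0.51] M [-0.053  0.047 -0.017] grip 0.0 94.9
[ 0.6  0.2 88.5]
```

View pics/above.png

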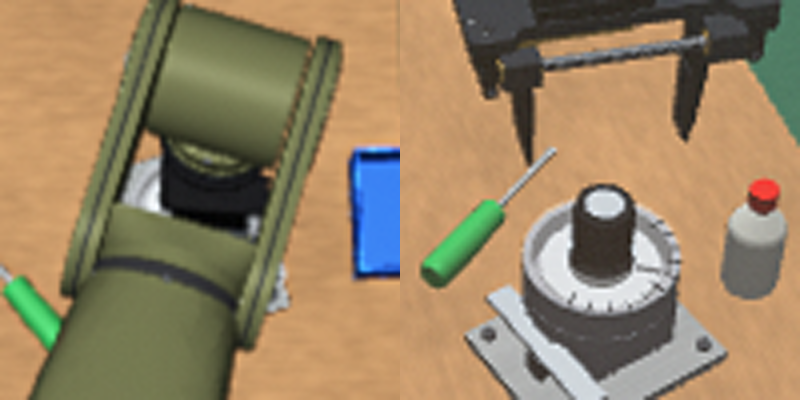

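The open fingers straddle the knob, and the scene camera still sees the dial line. Going down now and closing gently.

```bash
python3 -m inch '[{"dx":0,"dy":0,"dz":20,"roll":0,"fingers":95},{"dx":0,"dy":0,"dz":20,"roll":0,"fingers":95},{"dx":0,"dy":0,"dz":20,"roll":0,"fingers":80},{"dx":0,"dy":0,"dz":20,"roll":0,"fingers":70},{"dx":0,"dy":0,"dz":8,"roll":0,"fingers":60},{"dx":0,"dy":0,"dz":0,"roll":0,"fingers":50},{"dx":0,"dy":0,"dz":0,"roll":0,"fingers":47},{"dx":0,"dy":0,"dz":0,"roll":0,"fingers":47}]'>/dev/null; python3 d.py
python3 -m inch '[{"dx":0,"dy":0,"dz":0,"roll":0,"fingers":43},{"dx":0,"dy":0,"dz":0,"roll":0,"fingers":41},{"dx":0,"dy":0,"dz":0,"roll":0,"fingers":39},{"dx":0,"dy":0,"dz":0,"roll":0,"fingers":37},{"dx":0,"dy":0,"dz":0,"roll":0,"fingers":35}]' 10 >/dev/null; python3 d.py
```

```text
t 4.55 p [ 605.6 -134.5  318.4] zaxis [ 2.5e-03 -8.0e-04 -1.0e+00] yaw_x 85.5 j6 -0.23 F [ 0.52 -0.24 -0.13] M [-0.072  0.072 -0.005] grip 0.0 52.3
t 5.05 p [ 606.6 -134.7  318.4] zaxis [ 0.0078 -0.0012 -1.    ] yaw_x 85.4 j6 -0.23 F [ 7.93 -0.33 -1.67] M [-0.136 -1.358 -0.036] grip 10.0 39.9
```

```bash
python3 -m inch '[{"dx":0,"dy":1.5,"dz":0,"roll":0,"fingers":35},{"dx":0,"dy":0,"dz":0,"roll":0,"fingers":35}]' 10 >/dev/null; python3 d.py
python3 -m inch '[{"dx":0,"dy":0,"dz":0,"roll":0,"fingers":30},{"dx":0,"dy":0,"dz":0,"roll":0,"fingers":30},{"dx":0,"dy":0,"dz":0,"roll":0,"fingers":30}]' 30 >/dev/null; python3 d.py
```

```text
t 5.25 p [ 607.5 -134.8  317.9] zaxis [ 3.9e-03 -8.0e-04 -1.0e+00] yaw_x 85.4 j6 -0.23 F [5.51 0.47 0.51] M [-0.119 -0.932  0.048] grip 10.0 40.1
t 5.55 p [ 607.4 -134.8  317.9] zaxis [ 4.2e-03 -8.0e-04 -1.0e+00] yaw_x 85.4 j6 -0.23 F [ 5.44 -0.59  0.64] M [-0.203 -0.949 -0.024] grip 30.0 39.4
```

```bash
python3 -m inch '[{"dx":0,"dy":3,"dz":0,"roll":0,"fingers":30},{"dx":0,"dy":0,"dz":0,"roll":0,"fingers":30}]' 30 >/dev/null; python3 d.py
```

```text
t 5.75 p [ 609.2 -135.   316.1] zaxis [-3.5e-03  2.0e-04 -1.0e+00] yaw_x 85.4 j6 -0.22 F [-2.57 -0.93  1.75] M [-0.209  0.434  0.026] grip 30.0 39.3
```

```bash
python3 -m inch '[{"dx":0,"dy":-1,"dz":0,"roll":0,"fingers":30},{"dx":0,"dy":0,"dz":0,"roll":0,"fingers":30}]' 30 >/dev/null; python3 d.py
for i in 1 2 3; do python3 -m inch '[{"dx":0,"dy":0,"dz":0.5,"roll":0,"fingers":30},{"dx":0,"dy":0,"dz":0,"roll":0,"fingers":30}]' >/dev/null; python3 d.py; done
```

```text
t 5.95 p [ 608.5 -134.9  316.7] zaxis [-3.e-04 -1.e-04 -1.e+00] yaw_x 85.4 j6 -0.22 F [ 0.21 -0.72  0.49] M [-0.222  0.166  0.043] grip 30.0 39.3
t 6.15 p [ 608.6 -134.9  316.2] zaxis [-5.e-04 -2.e-04 -1.e+00] yaw_x 85.4 j6 -0.22 F [-1.04 -1.07  0.91] M [-0.26   0.312  0.025] grip 30.0 39.4
t 6.35 p [ 608.6 -134.9  315.6] zaxis [-5.e-04 -2.e-04 -1.e+00] yaw_x 85.4 j6 -0.22 F [-1.71 -1.61  1.26] M [-0.344  0.358 -0.011] grip 30.0 39.8
t 6.55 p [ 608.6 -134.9  315.1] zaxis [-6.e-04 -1.e-04 -1.e+00] yaw_x 85.4 j6 -0.22 F [-1.76 -1.92  0.84] M [-0.334  0.45  -0.023] grip 30.0 39.6
```

```bash
for i in 1 2 3; do python3 -m inch '[{"dx":0,"dy":0,"dz":0.5,"roll":0,"fingers":30},{"dx":0,"dy":0,"dz":0,"roll":0,"fingers":30}]' >/dev/null; python3 d.py; done
```

```text
t 6.75 p [ 608.6 -134.9  314.6] zaxis [-6.e-04 -1.e-04 -1.e+00] yaw_x 85.4 j6 -0.22 F [-1.57 -1.33  1.7 ] M [-0.396  0.539 -0.02 ] grip 30.0 39.5
t 6.95 p [ 608.6 -134.9  314.2] zaxis [-5.e-04 -1.e-04 -1.e+00] yaw_x 85.4 j6 -0.22 F [-2.73 -0.46  1.42] M [-0.396  0.581  0.051] grip 30.0 39.5
t 7.15 p [ 608.6 -134.8  313.7] zaxis [-4.e-04 -1.e-04 -1.e+00] yaw_x 85.4 j6 -0.22 F [-3.58 -1.45  1.16] M [-0.418  0.667  0.037] grip 30.0 39.2
```

```bash
for i in 1 2; do python3 -m inch '[{"dx":0,"dy":0,"dz":0.5,"roll":0,"fingers":30},{"dx":0,"dy":0,"dz":0,"roll":0,"fingers":30}]' >/dev/null; python3 d.py; done
```

```text
t 7.35 p [ 608.6 -134.8  313.1] zaxis [-5.e-04 -1.e-04 -1.e+00] yaw_x 85.4 j6 -0.22 F [-3.13 -1.46  1.36] M [-0.487  0.796  0.026] grip 30.0 39.3
t 7.55 p [ 608.6 -134.8  312.7] zaxis [-4.e-04 -0.e+00 -1.e+00] yaw_x 85.4 j6 -0.22 F [-2.87 -2.37  1.91] M [-0.483  0.823  0.038] grip 30.0 39.3
```

```bash
python3 -m inch '[{"dx":-0.5,"dy":-0.8,"dz":0,"roll":0,"fingers":30},{"dx":0,"dy":0,"dz":0,"roll":0,"fingers":30}]' >/dev/null; python3 d.py;  for i in 1 2; do python3 -m inch '[{"dx":0,"dy":0,"dz":0.5,"roll":0,"fingers":30},{"dx":0,"dy":0,"dz":0,"roll":0,"fingers":30}]' >/dev/null; python3 d.py; done
```

```text
t 7.75 p [ 608.1 -135.   313.1] zaxis [ 1.6e-03  6.0e-04 -1.0e+00] yaw_x 85.4 j6 -0.23 F [-0.92  0.61  1.74] M [-0.186  0.358 -0.012] grip 30.0 39.4
t 7.95 p [ 608.1 -135.   312.5] zaxis [ 1.5e-03  4.0e-04 -1.0e+00] yaw_x 85.4 j6 -0.23 F [0.41 0.33 0.96] M [-0.034  0.215  0.038] grip 30.0 39.4
t 8.15 p [ 608.1 -135.1  312. ] zaxis [ 1.4e-03  3.0e-04 -1.0e+00] yaw_x 85.4 j6 -0.23 F [1.31 0.79 0.33] M [ 0.081 -0.087  0.06 ] grip 30.0 39.4
```

```bash
for i in 1 2; do python3 -m inch '[{"dx":0,"dy":0,"dz":0.5,"roll":0,"fingers":30},{"dx":0,"dy":0,"dz":0,"roll":0,"fingers":30}]' >/dev/null; python3 d.py; python3 d.py|cut -c1-10; done
python3 - <<'E'
from h import *
c=cap("scene"); u,v=proj(c,[[607,-134,130]])[0].round().astype(int)
save("sc2",cv2.resize(c["color"][v-35:v+35,u-40:u+40],(800,600),interpolation=cv2.INTER_CUBIC)[:, :])
E
```

```text
t 8.35 p [ 608.1 -135.1  311.6] zaxis [ 1.4e-03  3.0e-04 -1.0e+00] yaw_x 85.4 j6 -0.23 F [1.34 1.1  2.06] M [ 0.196 -0.145 -0.01 ] grip 30.0 39.6
t 8.35 p [
t 8.55 p [ 608.1 -135.1  311.3] zaxis [ 1.3e-03  3.0e-04 -1.0e+00] yaw_x 85.4 j6 -0.23 F [2.51 2.21 4.51] M [ 0.362 -0.072 -0.036] grip 30.0 39.6
t 8.55 p [
```

View pics/sc2.png

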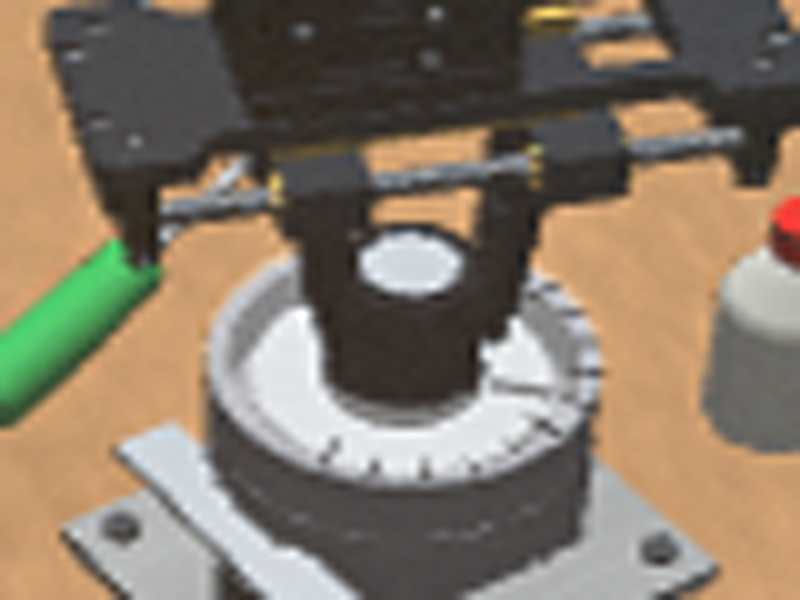

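The knob sits squarely between the fingers, and its cap is at crop (410,262). The feet have just met the pad, with the wrist at about 4.5 N. The dial line shows at crop (520,385), two marks short of the long fifth one. I'll press on towards about 12 N.

```bash
for i in 1 2; do python3 -m inch '[{"dx":0,"dy":0,"dz":0.5,"roll":0,"fingers":30},{"dx":0,"dy":0,"dz":0,"roll":0,"fingers":30},{"dx":0,"dy":0,"dz":0,"roll":0,"fingers":30}]' >/dev/null; python3 d.py; done
```

```text
t 8.9 p [ 608.1 -135.1  311.1] zaxis [ 1.3e-03  2.0e-04 -1.0e+00] yaw_x 85.4 j6 -0.23 F [0.38 3.27 5.51] M [ 0.43  -0.071  0.001] grip 30.0 39.7
t 9.2 p [ 608.1 -135.1  310.9] zaxis [ 1.3e-03  2.0e-04 -1.0e+00] yaw_x 85.4 j6 -0.23 F [0.24 2.8  7.3 ] M [0.451 0.115 0.005] grip 30.0 39.8
```

```bash
python3 -m inch '[{"dx":0,"dy":0,"dz":0.5,"roll":0,"fingers":30},{"dx":0,"dy":0,"dz":0.4,"roll":0,"fingers":30},{"dx":0,"dy":0,"dz":0,"roll":0,"fingers":30},{"dx":0,"dy":0,"dz":0,"roll":0,"fingers":30}]' >/dev/null; python3 d.py; python3 -m inch '[{"dx":0,"dy":0,"dz":0,"roll":-4,"fingers":30},{"dx":0,"dy":0,"dz":0,"roll":-4,"fingers":30},{"dx":0,"dy":0,"dz":0,"roll":-4,"fingers":30},{"dx":0,"dy":0,"dz":0,"roll":0,"fingers":30}]' >/dev/null; python3 d.py
```

```text
t 9.6 p [ 608.2 -135.1  310.6] zaxis [ 1.3e-03  1.0e-04 -1.0e+00] yaw_x 85.4 j6 -0.23 F [-0.13  2.54  8.79] M [ 0.569  0.298 -0.027] grip 30.0 39.3
t 10.0 p [ 608.3 -135.1  310.7] zaxis [ 2.e-03  1.e-04 -1.e+00] yaw_x 97.5 j6 -0.44 F [0.25 4.03 9.42] M [0.498 0.155 0.043] grip 30.0 40.1
```

```bash
python3 -m inch '[{"dx":0,"dy":0,"dz":0.5,"roll":0,"fingers":30},{"dx":0,"dy":0,"dz":0,"roll":-4,"fingers":30},{"dx":0,"dy":0,"dz":0,"roll":-4,"fingers":30},{"dx":0,"dy":0,"dz":0,"roll":-4,"fingers":30},{"dx":0,"dy":0,"dz":0,"roll":-4,"fingers":30},{"dx":0,"dy":0,"dz":0,"roll":0,"fingers":30}]' >/dev/null; python3 d.py
cat > look.py <<'E'
from h import *
import sys
A=np.array([607,-134.5,0])
# polar unwrap of dial (z~101) between r 26..38 mm, darkness by clockwise angle from +x
def dial(c,z,yaw=17,r0=27,r1=37):
    th=np.arange(-20,185,1.0); G=[]
    g=c["color"].astype(np.float32).mean(2)
    for r in np.linspace(r0,r1,11):
        a=np.radians(yaw-th); P=np.c_[A[0]+r*np.cos(a),A[1]+r*np.sin(a),np.full(len(a),z)]
        q=proj(c,P).astype(np.float32); G.append(cv2.remap(g,q[:,0],q[:,1],cv2.INTER_LINEAR).ravel())
    return th,np.mean(G,0)
if __name__=="__main__":
    c=cap(sys.argv[1]); u,v=proj(c,[[607,-134,130]])[0].round().astype(int)
    save(sys.argv[2],cv2.resize(c["color"][v-35:v+35,u-40:u+40],(800,600),interpolation=cv2.INTER_CUBIC))
    th,m=dial(c,104); b=m-cv2.blur(m.reshape(-1,1),(1,31)).ravel()
    for i in np.argsort(b)[:6]: print(th[i],b[i].round(1))
E
python3 look.py scene sc3
```

```text
t 10.6 p [ 608.4 -135.1  310.5] zaxis [ 0.0028  0.     -1.    ] yaw_x 113.5 j6 -0.72 F [-0.25  3.87 10.15] M [0.566 0.171 0.064] grip 30.0 39.7
29.0 -49.0
28.0 -48.2
27.0 -47.0
30.0 -44.8
26.0 -44.7
-7.0 -43.7
```

```bash
python3 -m inch '[{"dx":0,"dy":0,"dz":0.4,"roll":0,"fingers":30},{"dx":0,"dy":0,"dz":0,"roll":-4,"fingers":30},{"dx":0,"dy":0,"dz":0,"roll":-4,"fingers":30},{"dx":0,"dy":0,"dz":0,"roll":-4,"fingers":30},{"dx":0,"dy":0,"dz":0,"roll":-4,"fingers":30},{"dx":0,"dy":0,"dz":0,"roll":-4,"fingers":30},{"dx":0,"dy":0,"dz":0,"roll":0,"fingers":30}]' >/dev/null; python3 d.py; python3 look.py scene sc4
```

```text
t 11.35 p [ 608.6 -134.9  310.5] zaxis [ 3.7e-03  4.0e-04 -1.0e+00] yaw_x 133.5 j6 -1.06 F [ 2.13  4.93 10.31] M [ 0.678 -0.007 -0.027] grip 30.0 39.9
6.0 -39.6
7.0 -38.5
5.0 -34.2
8.0 -32.6
-14.0 -32.1
-15.0 -32.0
```

View pics/sc4.png

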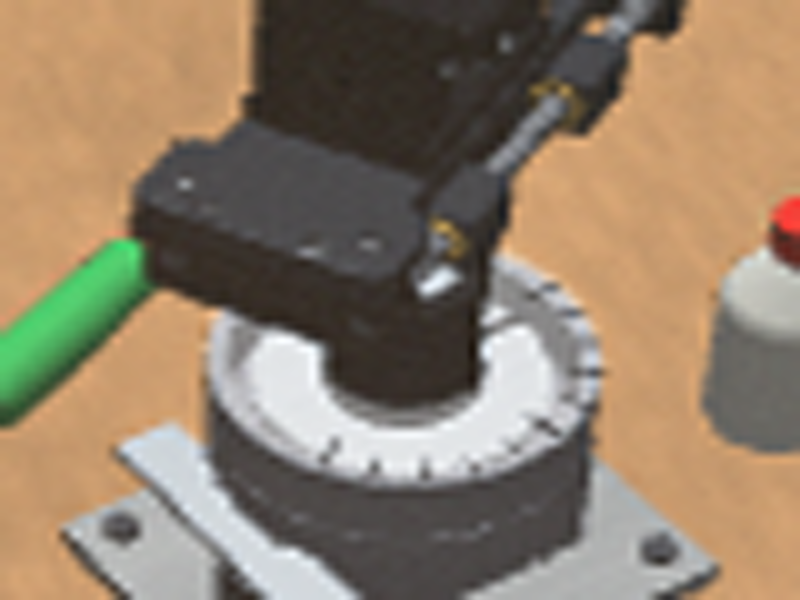

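The line has moved round to crop (500,325), about 6° by my polar reading. I'll turn on to be sure of the stop, where the feet will slip.

```bash
python3 -m inch '[{"dx":0,"dy":0,"dz":0.2,"roll":-4,"fingers":30},{"dx":0,"dy":0,"dz":0,"roll":-4,"fingers":30},{"dx":0,"dy":0,"dz":0,"roll":-4,"fingers":30},{"dx":0,"dy":0,"dz":0,"roll":-4,"fingers":30}]' >/dev/null; python3 d.py; python3 -m inch '[{"dx":0,"dy":0,"dz":0,"roll":-4,"fingers":30},{"dx":0,"dy":0,"dz":0,"roll":-4,"fingers":30},{"dx":0,"dy":0,"dz":0,"roll":-4,"fingers":30},{"dx":0,"dy":0,"dz":0,"roll":-4,"fingers":30},{"dx":0,"dy":0,"dz":0,"roll":0,"fingers":30}]' >/dev/null; python3 d.py; python3 look.py scene sc5
```

```text
t 11.8 p [ 608.7 -134.8  310.4] zaxis [ 4.3e-03  9.0e-04 -1.0e+00] yaw_x 149.6 j6 -1.35 F [ 1.42  5.04 10.43] M [ 0.897 -0.165 -0.044] grip 30.0 39.4
t 12.3 p [ 608.8 -134.6  310.4] zaxis [ 0.0046  0.0013 -1.    ] yaw_x 165.5 j6 -1.62 F [ 1.22  5.82 10.52] M [ 1.106 -0.183  0.029] grip 30.0 39.3
22.0 -50.2
21.0 -49.1
23.0 -48.2
20.0 -46.7
19.0 -44.8
18.0 -41.8
```

```bash
python3 -m inch '[{"dx":0,"dy":0,"dz":-2,"roll":0,"fingers":30},{"dx":0,"dy":0,"dz":-2,"roll":0,"fingers":30},{"dx":0,"dy":1.8,"dz":0,"roll":0,"fingers":30},{"dx":0,"dy":0,"dz":0,"roll":0,"fingers":30},{"dx":0,"dy":0,"dz":0,"roll":0,"fingers":30}]' >/dev/null; python3 d.py; python3 -m inch '[{"dx":0,"dy":0,"dz":0,"roll":8,"fingers":30},{"dx":0,"dy":0,"dz":0,"roll":8,"fingers":30},{"dx":0,"dy":0,"dz":0,"roll":8,"fingers":30},{"dx":0,"dy":0,"dz":0,"roll":8,"fingers":30},{"dx":0,"dy":0,"dz":0,"roll":8,"fingers":30},{"dx":0,"dy":0,"dz":0,"roll":8,"fingers":30},{"dx":0,"dy":0,"dz":0,"roll":8,"fingers":30},{"dx":0,"dy":0,"dz":0,"roll":8,"fingers":30},{"dx":0,"dy":0,"dz":0,"roll":8,"fingers":30},{"dx":0,"dy":0,"dz":0,"roll":8,"fingers":30}]' >/dev/null; python3 d.py; python3 look.py scene sc6
```

```text
t 12.85 p [ 608.9 -133.9  312.1] zaxis [ 0.0033 -0.0015 -1.    ] yaw_x 165.4 j6 -1.62 F [5.36 0.02 1.18] M [-0.087 -1.075  0.013] grip 30.0 39.3
t 13.85 p [ 608.3 -134.4  311.7] zaxis [ 4.0e-04 -2.4e-03 -1.0e+00] yaw_x 85.1 j6 -0.22 F [ 2.57 -1.85  2.89] M [-0.529 -0.358  0.022] grip 30.0 39.8
5.0 -32.8
6.0 -32.5
7.0 -32.3
4.0 -31.5
8.0 -30.9
3.0 -29.6
```

View pics/sc6.png

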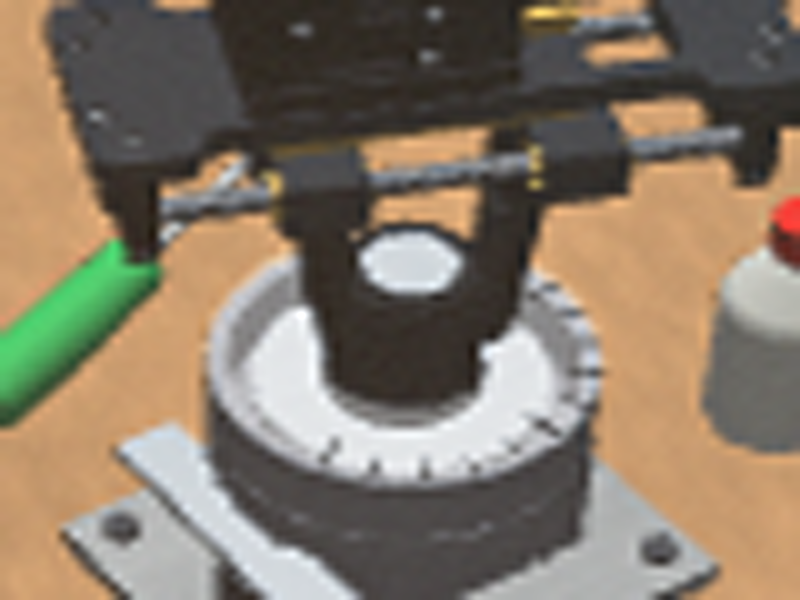

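The finger hides the place where the line would be. I'll let go, rise a little and check that the dial is at 0.

```bash
python3 -m inch '[{"dx":0,"dy":0,"dz":-2,"roll":0,"fingers":30},{"dx":0,"dy":0,"dz":0,"roll":0,"fingers":60},{"dx":0,"dy":0,"dz":0,"roll":0,"fingers":60},{"dx":0,"dy":0,"dz":0,"roll":0,"fingers":60},{"dx":0,"dy":0,"dz":-30,"roll":0,"fingers":60},{"dx":0,"dy":0,"dz":-40,"roll":0,"fingers":60},{"dx":0,"dy":0,"dz":0,"roll":0,"fingers":60},{"dx":0,"dy":0,"dz":0,"roll":0,"fingers":60}]' >/dev/null; python3 d.py;  python3 look.py scene sc7
```

```text
t 14.7 p [ 608.3 -133.4  384.8] zaxis [ 1.4e-03 -4.0e-04 -1.0e+00] yaw_x 85.5 j6 -0.22 F [-0.57  0.92 -0.12] M [-0.062  0.096  0.011] grip 0.0 60.1
9.0 -42.4
10.0 -40.5
8.0 -39.0
11.0 -34.1
-14.0 -33.1
-15.0 -32.6
```

View pics/sc7.png

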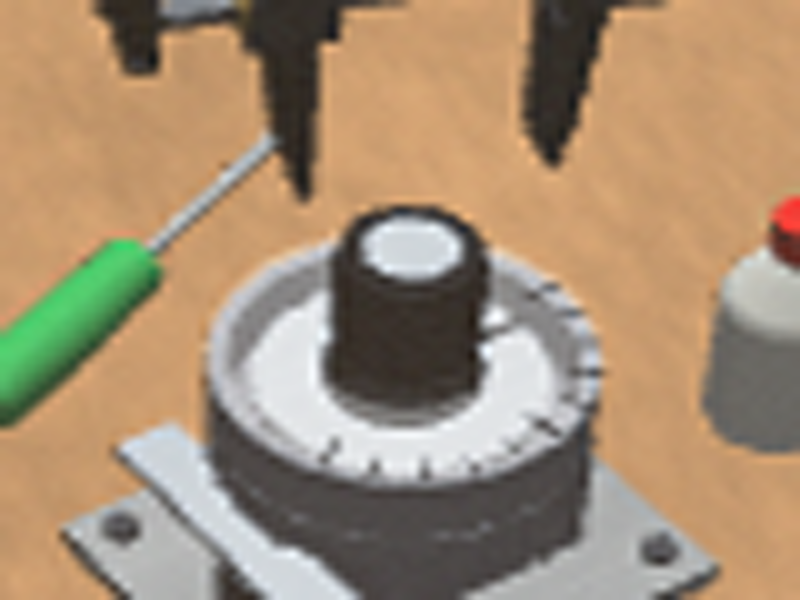

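Run:
```python
from h import *
from look import dial
import look
c=cap("scene"); now=c["color"]; old=cv2.cvtColor(cv2.imread("pics/scene0.png"),cv2.COLOR_BGR2RGB)
u,v=proj(c,[[607,-134,130]])[0].round().astype(int)
# guard marks: dark angles on rim, z=109
look.A=np.array([607.5,-134,0])
th,m=dial(c,109,r0=46,r1=51); b=m-cv2.blur(m.reshape(-1,1),(1,15)).ravel()
print("marks",[(th[i],b[i].round(0)) for i in range(1,len(th)-1) if b[i]<-10 and b[i]<=min(b[i-1],b[i+1])])
for z in(97,101,105):
  for nm,im in(("old",old),("now",now)):
    c["color"]=im
    th,m=dial(c,z,r0=28,r1=38); b=m-cv2.blur(m.reshape(-1,1),(1,31)).ravel()
    print(z,nm,[(th[i],b[i].round(0)) for i in range(1,len(th)-1) if b[i]<-8 and b[i]<=min(b[i-1],b[i+1])])
    # where candidate clicks would project in crop coords, r=30 and 40
for k in (0,1,3):
    a=np.radians(17-15*k); q=proj(c,[[607.5+r*np.cos(a),-134+r*np.sin(a),101] for r in(24,32,40)])
    print(k,((q-[u-40,v-35])*[10,600/70]).round().tolist())
```

```text
marks [(np.float64(2.0), np.float32(-33.0)), (np.float64(15.0), np.float32(-34.0)), (np.float64(32.0), np.float32(-11.0)), (np.float64(46.0), np.float32(-32.0)), (np.float64(59.0), np.float32(-24.0)), (np.float64(74.0), np.float32(-49.0)), (np.float64(89.0), np.float32(-23.0)), (np.float64(105.0), np.float32(-13.0)), (np.float64(118.0), np.float32(-47.0)), (np.float64(133.0), np.float32(-53.0)), (np.float64(148.0), np.float32(-45.0)), (np.float64(172.0), np.float32(-12.0))]
97 old [(np.float64(-19.0), np.float32(-45.0)), (np.float64(45.0), np.float32(-60.0)), (np.float64(114.0), np.float32(-14.0)), (np.float64(135.0), np.float32(-15.0)), (np.float64(155.0), np.float32(-31.0))]
97 now [(np.float64(1.0), np.float32(-37.0)), (np.float64(114.0), np.float32(-13.0)), (np.float64(135.0), np.float32(-14.0)), (np.float64(155.0), np.float32(-29.0))]
101 old [(np.float64(-18.0), np.float32(-39.0)), (np.float64(51.0), np.float32(-57.0)), (np.float64(153.0), np.float32(-19.0))]
101 now [(np.float64(-19.0), np.float32(-44.0)), (np.float64(6.0), np.float32(-41.0)), (np.float64(153.0), np.float32(-18.0))]
105 old [(np.float64(-14.0), np.float32(-31.0)), (np.float64(57.0), np.float32(-53.0))]
105 now [(np.float64(-15.0), np.float32(-35.0)), (np.float64(11.0), np.float32(-42.0))]
0 [[464.0, 330.0], [488.0, 320.0], [511.0, 310.0]]
1 [[475.0, 343.0], [502.0, 337.0], [529.0, 332.0]]
3 [[481.0, 372.0], [510.0, 376.0], [539.0, 380.0]]
```

At dial height (about 97 mm) the line reads 45° before and 1° now, and the guard marks fall on multiples of 15°, so the dial is at click 0. Regrasping for the five clicks clockwise.

```bash
python3 -m inch '[{"dx":0,"dy":0,"dz":33,"roll":0,"fingers":60},{"dx":0,"dy":0,"dz":33,"roll":0,"fingers":60},{"dx":0,"dy":0,"dz":0,"roll":0,"fingers":50},{"dx":0,"dy":0,"dz":0,"roll":0,"fingers":44},{"dx":0,"dy":0,"dz":0,"roll":0,"fingers":38},{"dx":0,"dy":0,"dz":0,"roll":0,"fingers":30},{"dx":0,"dy":0,"dz":0,"roll":0,"fingers":30},{"dx":0,"dy":0,"dz":0,"roll":0,"fingers":30}]' 30 >/dev/null; python3 d.py;  python3 -m inch '[{"dx":0,"dy":0,"dz":2,"roll":0,"fingers":30},{"dx":0,"dy":0,"dz":2,"roll":0,"fingers":30},{"dx":0,"dy":0,"dz":0,"roll":0,"fingers":30},{"dx":0,"dy":0,"dz":0,"roll":0,"fingers":30}]' >/dev/null; python3 d.py
```

```text
t 15.6 p [ 608.5 -133.6  318.9] zaxis [ 1.8e-03 -7.0e-04 -1.0e+00] yaw_x 85.4 j6 -0.22 F [-0.49 -0.85  0.5 ] M [-0.133  0.052  0.001] grip 30.0 39.2
t 16.0 p [ 608.6 -133.6  314.2] zaxis [ 1.4e-03 -5.0e-04 -1.0e+00] yaw_x 85.4 j6 -0.22 F [ 0.88 -1.03  1.75] M [-0.212 -0.245  0.006] grip 30.0 39.5
```

```bash
python3 -m inch '[{"dx":0,"dy":0,"dz":1.5,"roll":0,"fingers":30},{"dx":0,"dy":0,"dz":0,"roll":0,"fingers":30},{"dx":0,"dy":0,"dz":0,"roll":0,"fingers":30}]' >/dev/null; python3 d.py; for i in 1 2; do python3 -m inch '[{"dx":0,"dy":0,"dz":0.5,"roll":0,"fingers":30},{"dx":0,"dy":0,"dz":0,"roll":0,"fingers":30}]' >/dev/null; python3 d.py; done
```

```text
t 16.3 p [ 608.6 -133.6  312.8] zaxis [ 1.4e-03 -5.0e-04 -1.0e+00] yaw_x 85.4 j6 -0.22 F [ 0.8  -0.57  2.43] M [-0.285 -0.334 -0.035] grip 30.0 39.9
t 16.5 p [ 608.6 -133.6  312.5] zaxis [ 1.4e-03 -5.0e-04 -1.0e+00] yaw_x 85.4 j6 -0.22 F [ 0.51 -0.85  4.98] M [-0.32  -0.277  0.011] grip 30.0 39.8
t 16.7 p [ 608.6 -133.6  312.2] zaxis [ 1.4e-03 -5.0e-04 -1.0e+00] yaw_x 85.4 j6 -0.22 F [ 0.26 -0.73  6.43] M [-0.22  -0.224 -0.055] grip 30.0 39.4
```

```bash
python3 -m inch '[{"dx":0,"dy":0,"dz":0.6,"roll":0,"fingers":30},{"dx":0,"dy":0,"dz":0.5,"roll":0,"fingers":30},{"dx":0,"dy":0,"dz":0,"roll":0,"fingers":30},{"dx":0,"dy":0,"dz":0,"roll":0,"fingers":30}]' >/dev/null; python3 d.py; python3 d.py | grep -o 'F.*M'; python3 -c "
from h import *
cap('scene')"; python3 d.py | grep -o 'F.*M'
```

```text
t 17.1 p [ 608.6 -133.6  311.9] zaxis [ 1.4e-03 -6.0e-04 -1.0e+00] yaw_x 85.4 j6 -0.22 F [-0.87 -1.25  9.1 ] M [-0.195  0.034  0.001] grip 30.0 39.8
F [-0.87 -1.25  9.1 ] M
F [-0.7  -1.45  9.72] M
```

```bash
python3 -m inch '[{"dx":0,"dy":0,"dz":0.4,"roll":0,"fingers":30},{"dx":0,"dy":0,"dz":0,"roll":0,"fingers":30},{"dx":0,"dy":0,"dz":0,"roll":4,"fingers":30},{"dx":0,"dy":0,"dz":0,"roll":4,"fingers":30},{"dx":0,"dy":0,"dz":0,"roll":4,"fingers":30},{"dx":0,"dy":0,"dz":0,"roll":4,"fingers":30},{"dx":0,"dy":0,"dz":0,"roll":4,"fingers":30}]' >/dev/null; python3 d.py;python3 -m inch '[{"dx":0,"dy":0,"dz":0,"roll":4,"fingers":30},{"dx":0,"dy":0,"dz":0,"roll":4,"fingers":30},{"dx":0,"dy":0,"dz":0,"roll":4,"fingers":30},{"dx":0,"dy":0,"dz":0,"roll":4,"fingers":30},{"dx":0,"dy":0,"dz":0,"roll":4,"fingers":30}]' >/dev/null; python3 d.py
cat > ang.py <<'E'
from h import *
import look
look.A=np.array([607.5,-134,0]); c=cap("scene")
th,m=look.dial(c,97,r0=28,r1=38); b=m-cv2.blur(m.reshape(-1,1),(1,31)).ravel()
print([(float(th[i]),int(b[i])) for i in range(1,len(th)-1) if b[i]<-8 and b[i]<=min(b[i-1],b[i+1])])
E
python3 ang.py
```

```text
t 17.85 p [ 608.6 -133.6  311.7] zaxis [ 1.4e-03 -8.0e-04 -1.0e+00] yaw_x 65.3 j6 0.13 F [-0.78 -0.24  9.53] M [-0.24   0.196 -0.027] grip 30.0 39.4
t 18.35 p [ 608.6 -133.7  311.7] zaxis [ 0.0014 -0.0011 -1.    ] yaw_x 45.3 j6 0.48 F [-1.28 -0.55  9.9 ] M [-0.29   0.209 -0.001] grip 30.0 39.4
[(-3.0, -40), (39.0, -69), (114.0, -13), (135.0, -14), (155.0, -29)]
```

The dial followed: 40° rolled and the line reads 39°. 36° more to go.

```bash
python3 -m inch '[{"dx":0,"dy":0,"dz":0,"roll":4,"fingers":30},{"dx":0,"dy":0,"dz":0,"roll":4,"fingers":30},{"dx":0,"dy":0,"dz":0,"roll":4,"fingers":30},{"dx":0,"dy":0,"dz":0,"roll":4,"fingers":30},{"dx":0,"dy":0,"dz":0,"roll":4,"fingers":30},{"dx":0,"dy":0,"dz":0,"roll":4,"fingers":30},{"dx":0,"dy":0,"dz":0,"roll":4,"fingers":30},{"dx":0,"dy":0,"dz":0,"roll":4,"fingers":30},{"dx":0,"dy":0,"dz":0,"roll":4,"fingers":30},{"dx":0,"dy":0,"dz":0,"roll":0,"fingers":30}]' >/dev/null; python3 d.py; python3 ang.py
```

```text
t 19.4 p [ 608.6 -133.8  311.7] zaxis [ 0.0011 -0.0013 -1.    ] yaw_x 9.4 j6 1.1 F [-1.78 -0.37  9.22] M [-0.426  0.368  0.014] grip 30.0 39.1
[(9.0, -50), (74.0, -56), (114.0, -12), (135.0, -14), (155.0, -30)]
```

The line reads 74°, which is click 5. Now I'll ease off straight up, open, rise well clear and verify.

```bash
python3 -m inch '[{"dx":0,"dy":0,"dz":-2,"roll":0,"fingers":30},{"dx":0,"dy":0,"dz":-3,"roll":0,"fingers":30},{"dx":0,"dy":0,"dz":-2,"roll":0,"fingers":30},{"dx":0,"dy":0,"dz":0,"roll":0,"fingers":60},{"dx":0,"dy":0,"dz":0,"roll":0,"fingers":60},{"dx":0,"dy":0,"dz":0,"roll":0,"fingers":60},{"dx":0,"dy":0,"dz":-30,"roll":0,"fingers":60},{"dx":0,"dy":0,"dz":-40,"roll":0,"fingers":60},{"dx":0,"dy":0,"dz":-30,"roll":0,"fingers":60},{"dx":0,"dy":0,"dz":0,"roll":0,"fingers":60}]' >/dev/null; python3 d.py; python3 ang.py; python3 look.py scene sc8 >/dev/null
```

```text
t 20.45 p [ 609.  -133.5  422.6] zaxis [ 0.0083 -0.0022 -1.    ] yaw_x 9.4 j6 1.1 F [0.58 0.64 0.3 ] M [-0.057  0.145 -0.036] grip 0.0 59.8
[(-19.0, -48), (74.0, -58), (114.0, -12), (135.0, -15), (155.0, -30)]
```

View pics/sc8.png

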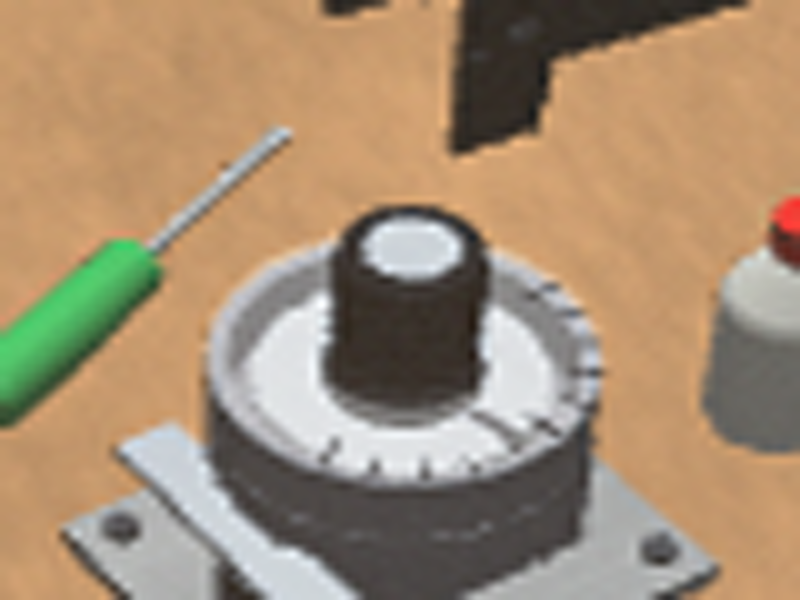

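The line at crop (495,430) points to the long fifth mark at (545,425), reading 74°. The knob is back up with its cap at (410,248), the same as before, and the robot is clear. Handing in.

```bash
python3 -m inch '[{"dx":0,"dy":0,"dz":0,"roll":0,"fingers":60},{"dx":0,"dy":0,"dz":0,"roll":0,"fingers":60},{"dx":0,"dy":0,"dz":0,"roll":0,"fingers":60},{"dx":0,"dy":0,"dz":0,"roll":0,"fingers":60}]' >/dev/null; python3 -c "
from station import robot
print(robot.close_job())"
```

```text
the job is handed in; nothing more can be done
None
```

I wound the dial back to its stop, then turned it five clicks clockwise (it read 74° against 75°, and wrist force peaked at about 10.5 N). The knob has sprung back up, the bystanders were not touched, and the job was handed in at about 21 s; no verdict was returned.

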